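# Put the brass die away and lock the die case

### The job

Stand the loose brass press die upright on the foam floor of the open grey die case, fold the lid fully shut, then turn the red lever on the lid a quarter turn clockwise until it drops into its locked position. Do not disturb the other dies on the table.

Things in the scene. Friction and masses are not known exactly. Their poses are not given: they have to be found in the camera images.
- die_case: fixed grey case, open on top, 104 (x) x 140 (y) x 50 mm high, walls 5 mm. Origin: centre of underside, on the table; x to its back (hinge side), y to its left, z up. Foam floor at z 8 mm. Fixed dies 10-12 mm high lie in the back half at (24,-42) and (22,40), radius 21; front half (x -38..0, y -55..55) is free but for a lip 8 mm inward at mid front wall (|y|<16, z 39-43)
- case_lid (a joint): lid angle, rad: 0 shut, grows as it opens, to 2.0; starts at 1.65 to 1.95, leaning back. Stiff hinge: stays at any angle, about 3 N to push at its free edge. Aluminium plate 104 x 140 x 12 mm; hinge line parallel to the case's y at case x +52, z 50 mm, in the plane of the lid's underside. Shut, its top is at case z 62 mm
- lid_edge (a point): middle of the lid's free front edge, half way through its 12 mm thickness, 104 mm from the hinge line; its axes turn with the lid: z is the lid's outward (upper) side, x points to the hinge
- lock_turn (a joint): angle of the red lever on the lid, rad: 0 unlocked (points to the case's right, -y, along the front edge), grows clockwise seen from above the shut lid; 1.571 locked (points to the front, -x, over the front edge); stops at both ends. Starts at 0 to 0.3. 2 to 3 N at its end turn it; past about 1.4 its spring draws it on
- lock_drop (a joint): height of the red lever along its own axis, m: 0 unlocked and while turning, when a nose under the lever rides on a raised plate; between about 1.35 and 1.5 rad the nose falls off the plate's edge and the spring pulls the lever down to -0.003, locked. Pressing down on it is not needed
- lever_pivot (a point): on the lever's turning axis, half way up the lever: on the case's centre line (y = 0), 74 mm from the hinge line, that is case x = -22 mm with the lid shut, 13 mm above the lid's top (case z = 75 mm). The hub is 22 mm across. z along the axis
- lever_tip (a point): near the end of the lever, half way up, 40 mm from the turning axis. The lever is a straight bar 10 mm wide, 16 mm high, reaching 46 mm from the axis; its underside is 5 mm above the lid (2 mm when locked). Under its path lies a dark plate 3 mm high, and beside its locked place, on the case's left of it, a dark cheek 5 mm high
- brass_die: loose brass-coloured press die, round, 22 mm across, 26 mm high (narrower foot, dished top), the only brass one on the table; origin: centre of its underside, z up
- silver_die: loose bright silver die, 34 mm across, 16 mm high; origin: centre of its underside; leave alone
- grey_die: loose dull grey-brown die, 30 mm across, 18 mm high; origin: centre of its underside; leave alone
- small_grey_die: loose dull grey-brown die, 28 mm across, 20 mm high; origin: centre of its underside; leave alone
Things that resemble listed ones, but are neither listed nor needed, are in the scene too. What is shaped like the brass_die but pink is not meant.

How it is judged:
By the outcome, as a careful person would: the job done as asked, in the order asked, and still so for the second after the job is handed in, with the robot touching nothing.
It also fails if it takes over 58 s, if anything falls off the work surface, if the arm or the gripper's body presses on something with over 40 N, if the wrist force passes 120 N, or if a joint passes its speed limit or range.

### The arm

A 6-joint arm with a two-finger parallel gripper is mounted at the origin on a cart in front of the work surface, level with it; the furniture and walls round the work are solid. World frame = base frame: x ahead of the robot, y to its left, z up, the work surface at z = 0. Lengths are in m, angles in rad, forces in N, time in s.
With the tool pointing down it reaches from about 0.425 to 0.95 m from the base axis. Payload 3.5 kg.
Tool frame: the origin (TCP) lies midway between the tips of the shut fingers; the grasp point (between the pads) lies 19 mm behind it; z points along the fingers, y is the line along which they close (so a half turn about z gives the same grasp; the last joint's range is limited). The gripper opens to 85 mm and grips with 20 to 120 N. Pads are 22 mm wide; open, the fingers measure 114 mm over their backs; the gripper's body (76 mm by 85 mm) begins 54 mm behind the grasp point. The pads swing forward as they close: fully open they stand 13 mm farther back than shut.
Start: joints at [-1.352, 0.286, 1.577, -0, 1.279, -0.15], TCP at [0.243, -0.63, 0.195] pointing down, gripper open.
Joint ranges: [-2.77, 2.77], [-0.9, 2.22], [0.21, 2.48], [-1.53, 4.67], [0.24, 2.81], [-2.84, 2.84]. Speed limits (rad/s): [2.79, 2.79, 3.14, 3.14, 3.14, 3.14].

### API

Orientations are given as a unit quaternion [x, y, z, w].
In Python, from plant import ctrl gives the robot as it stands. The module is installed in compiled form; this text tells all that it offers.
- The arm moves only by the shell command python3 -m inch 'ROWS' [FORCE]. ROWS is JSON, a list of rows, each a list of 5 numbers: the closure, from 0 (fully open) to 1 (shut), then the shift along the tool's x, y, z in m, then the turn about the tool's z in degrees. A call has 1 to 5 rows; each row is the pose to reach, as a shift and turn from the pose commanded when the call began, along the tool's axes at that moment; what a row does not reach only later rows make up. A row lasts 1/12 s, in which the tool goes at most 41.7 mm and 7.16 degrees, less where a joint would pass 70% of its speed; a pose out of reach is approached as far as the arm can. A call with a gripper value outside its range is refused whole. The fingers move at their own pace and stop on an object; FORCE is the grip in N (left out, the last holds). Time passes only in rows, so rows that repeat a pose let the fingers close. It gives the time, the measured TCP pose, the force, the opening and the grip force at its end, in the units of the state.
- ctrl.get_state(): the state, without advancing time (a new reading comes with each control period).
- ctrl.read_camera(name): name is "scene" or "top" or "wrist"; returns a dict with "pixels" (384x512x3 uint8, red, green, blue), "depth" (384x512 float32, m along the optical axis (not along the pixel's ray), 0 where there is no reading), "fx", "fy", "cx", "cy" (pixels), "D" ([k1, k2, p1, p2, k3] as OpenCV has them; the pictures are not rectified), "xyz" and "rotation" of the camera in the world; the wrist camera has in their place "mount" (4x4, takes a point from camera to tool coordinates, whose origin is the TCP and whose axes are the flange's). Camera axes: x right, y down, z forward; pixel columns grow to the right and rows downward; lengths in m; the calibration is good to about 2 mm. A picture is of the moment at which its call begins: read the wrist's pose just before it.
- ctrl.sign_off(): hands the job in; it is judged then, once.
Trained networks look in a picture, given as the dict that the camera call returned (one of the last four; its "shot" number tells which), for a name from the list of things; names that differ only in an ending like _2 or _b are one class to them, and where a whole thing is asked for, a point or a joint stands for the part that bears it (a point fixed in the world has none). Each returns a list of dicts, best first, with "score" (0 to 1); they miss things now and then, are a little off and sometimes report something else, mostly with a low value. They report only what shows in the picture. A call takes as long as a camera call. They do not tell look-alikes from the thing itself.
- ctrl.spot_in(query, picture): "at" ([column, row] in pixels, amid what is visible of it).
- ctrl.tip_of(query, picture): "at" ([column, row] in pixels: a listed point, or the origin of a listed thing).
The state is a dict: "time": time; "qpos": joint angles; "dq": joint speeds; "joint_efforts": joint torques, N m; "eef_pos": TCP position; "tcp_rot": TCP orientation; "contact_force": force on the tool from outside, world axes, zero at the start; "wrist_torque": the same for the moment, N m; "opening": opening from 0.0 (shut) to 1.0 (fully open); "finger_force": force on a finger pad.
Only numpy, scipy, OpenCV 4.12 (cv2) and the standard library are available. Lean on these libraries where they do the work, as an engineer would, in place of code of your own. Each camera call takes 0.05 s, during which the arm holds its last target. There are 200 camera calls.

## Working session

There is one attempt and no reset: what is moved stays moved. The work goes in short steps, Python scripts to look and compute and a shell command to move; the robot and the scene stay as the last step left them, time stands still between calls to the robot, and variables do not carry over. Pictures are saved under pics/ and viewed, at most 10 in all, crops included, and the job is handed in when it is done.

```bash
mkdir -p pics; cat > h.py <<'E'
import numpy as np, cv2
from plant import ctrl
from scipy.spatial.transform import Rotation as R
def campose(c,st=None):
    if 'mount' in c:
        T=np.eye(4);T[:3,:3]=R.from_quat(st['tcp_rot']).as_matrix();T[:3,3]=st['eef_pos'];return T@np.array(c['mount'])
    T=np.eye(4);r=np.array(c['rotation'])
    T[:3,:3]=r if r.shape==(3,3) else R.from_quat(r).as_matrix();T[:3,3]=c['xyz'];return T
def K(c): return np.array([[c['fx'],0,c['cx']],[0,c['fy'],c['cy']],[0,0,1.]])
def ray(c,T,uv):
    n=cv2.undistortPoints(np.array([[uv]],float),K(c),np.array(c['D'],float))[0,0]
    return T[:3,:3]@np.array([n[0],n[1],1.])
def onz(c,T,uv,z):
    d=ray(c,T,uv);return T[:3,3]+d*(z-T[2,3])/d[2]
def dep(c,T,uv,k=2):
    u,v=int(round(uv[0])),int(round(uv[1]));p=c['depth'][max(0,v-k):v+k+1,max(0,u-k):u+k+1];p=p[p>0]
    return T[:3,3]+ray(c,T,uv)*np.median(p) if len(p) else None
def cloud(c,T):
    v,u=np.nonzero(c['depth']>0);n=cv2.undistortPoints(np.stack([u,v],1).astype(float)[:,None],K(c),np.array(c['D'],float))[:,0]
    z=c['depth'][v,u];P=np.c_[n*z[:,None],z]@T[:3,:3].T+T[:3,3];return P,u,v
def save(c,name): cv2.imwrite('pics/'+name,c['pixels'][:,:,::-1])
def proj(c,T,P):
    Q=(np.asarray(P)-T[:3,3])@T[:3,:3];return cv2.projectPoints(Q.reshape(-1,1,3),np.zeros(3),np.zeros(3),K(c),np.array(c['D'],float))[0][:,0]
E
python3 - <<'E'
from h import *
np.set_printoptions(precision=4,suppress=True)
ims=[]
for n in ['scene','top']:
    c=ctrl.read_camera(n);T=campose(c);ims.append(c['pixels'])
    print(n,T[:3,3],T[:3,2])
    for q in ['brass_die','silver_die','grey_die','small_grey_die','die_case','lid_edge','lever_pivot','lever_tip']:
        for f in (ctrl.tip_of,ctrl.spot_in):
            for d in f(q,c)[:3]: print(q,f.__name__,np.round(d['at'],1),round(d['score'],2),dep(c,T,d['at']))
    save(c,n+'0.png')
cv2.imwrite('pics/both.png',np.vstack(ims)[:,:,::-1][:, :]) 
st=ctrl.get_state();print(st['eef_pos'],st['tcp_rot'],st['time'])
E
```

```text
scene [-0.0347 -0.6583  0.5839] [ 0.5395  0.6571 -0.5264]
brass_die call [211.2 230.8] 0.44 [0.4139 0.026  0.0071]
brass_die call [247.9 224.4] 0.65 [ 0.473  -0.0233  0.0211]
brass_die call [213. 226.] 0.53 [0.4168 0.0221 0.02  ]
silver_die call [285.2 251.3] 0.51 [ 0.4763 -0.1315  0.0119]
silver_die call [238.4 129.4] 0.42 [0.5862 0.1406 0.1476]
silver_die call [286.  246.3] 0.69 [ 0.4879 -0.1216  0.0125]
grey_die call [320.4 276. ] 0.77 [ 0.476  -0.2237  0.0094]
grey_die call [286.6 220. ] 0.52 [ 0.5589 -0.0493  0.0058]
grey_die call [242.1 129.4] 0.26 [ 1.2778  1.0018 -0.3294]
grey_die call [319.5 271.7] 0.78 [ 0.4755 -0.2213  0.0182]
small_grey_die call [285.1 219.8] 0.7 [ 0.5545 -0.0492  0.0083]
small_grey_die call [285.8 215.5] 0.65 [ 0.5563 -0.0493  0.0186]
small_grey_die call [317.2 272.6] 0.48 [ 0.4721 -0.219   0.0166]
small_grey_die call [232.3 146.4] 0.21 [0.5687 0.1439 0.1095]
die_case call [207.8 195. ] 0.58 [0.4622 0.1011 0.0411]
die_case call [220.9 172.8] 0.87 [0.5519 0.1725 0.035 ]
lid_edge call [239.5 128.1] 0.86 [ 1.2586  0.9969 -0.3156]
lid_edge call [285.5 251.1]
[... 565 characters left out ...]
 call [352.4 199.8] 0.64 [ 0.4864 -0.2106  0.0139]
grey_die call [355.1 197.4] 0.5 [ 0.491  -0.2159  0.0166]
small_grey_die call [270.  164.8] 0.57 [ 0.5597 -0.0402  0.0145]
small_grey_die call [271.1 163.2] 0.46 [ 0.563  -0.0425  0.0151]
die_case call [170.3 172.6] 0.72 [0.5445 0.168  0.008 ]
lid_edge call [172.7 135.2] 0.87 [0.5882 0.1415 0.1472]
lid_edge call [175.3 149.8] 0.62 [0.5671 0.1403 0.1203]
lever_pivot call [177.5 134.3] 0.39 [0.5902 0.1329 0.1461]
lever_pivot call [257.  204.3] 0.3 [ 0.4766 -0.0131  0.0209]
lever_tip call [195.2 136.9] 0.58 [0.5893 0.1023 0.13  ]
lever_tip call [189.3 133.1] 0.45 [0.5983 0.1143 0.1239]
[ 0.2434 -0.6296  0.1946] [0.983  0.1834 0.     0.    ] 1.7
```

View pics/scene0.png

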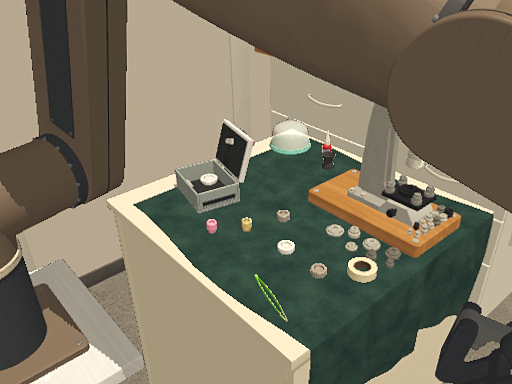

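View pics/top0.png

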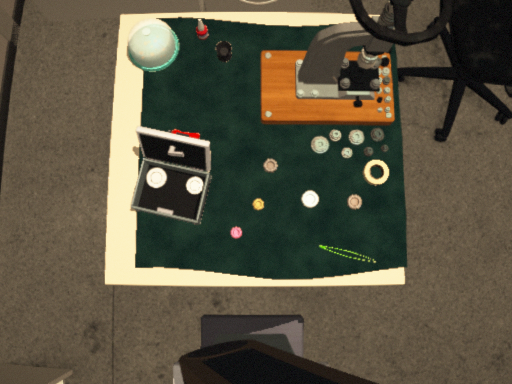

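The scene picture shows the brass die at (247,224), with the pink look-alike at (211,226). The case is near (210,185), with its lid leaning back. In the top picture, brass is at (258,204), pink at (236,232) and the case at (172,180). Next I'll fit the case pose from the depth data.

```bash
python3 - <<'E'
from h import *
np.set_printoptions(precision=4,suppress=True)
Ps=[]
for n in ['top','scene']:
    c=ctrl.read_camera(n);T=campose(c);P,u,v=cloud(c,T)
    m=(P[:,0]>.42)&(P[:,0]<.72)&(P[:,1]>.03)&(P[:,1]<.3)
    Q=P[m]; 
    r=Q[(Q[:,2]>.043)&(Q[:,2]<.056)]
    print(n,len(r),cv2.minAreaRect(r[:,:2].astype(np.float32)*1000))
    lid=Q[(Q[:,2]>.075)]; cen=lid.mean(0);U=np.linalg.svd(lid-cen)[2]
    print('lid',len(lid),cen,U[2],lid.min(0),lid.max(0), 'top pts',Q[Q[:,2]>.145].mean(0))
    if n=='top':
        img=c['pixels'].astype(int);
        for nm,rg in [('brass',(.44,.52,-.05,.03)),('pink',(.39,.45,0,.06))]:
            k=(P[:,0]>rg[0])&(P[:,0]<rg[1])&(P[:,1]>rg[2])&(P[:,1]<rg[3])&(P[:,2]>.012)
            B=P[k];print(nm,len(B),B[:,:2].min(0),B[:,:2].max(0),B[:,2].max(),B[B[:,2]>.018].mean(0))
        cv2.imwrite('pics/case.png',cv2.resize(c['pixels'][120:250,120:290,::-1],None,fx=4,fy=4,interpolation=cv2.INTER_CUBIC))
    else:
        k=(abs(P[:,0]-.478)<.04)&(abs(P[:,1]+.013)<.035)&(P[:,2]>.01);B=P[k];print('brass s',len(B),B.min(0),B.max(0),B.mean(0))
E
```

```text
top 717 ((503.8338317871094, 162.09239196777344), (142.18312072753906, 107.11666870117188), 77.02184295654297)
lid 1977 [0.5752 0.1415 0.1237] [-0.9044  0.1914  0.3812] [0.5432 0.0749 0.0751] [0.6071 0.216  0.1526] top pts [0.5861 0.1418 0.1479]
brass 100 [ 0.4658 -0.0254] [ 0.4871 -0.005 ] 0.029650404069131553 [ 0.4765 -0.0154  0.0235]
pink 98 [0.4082 0.0191] [0.4303 0.0394] 0.02915865190269018 [0.419  0.029  0.0236]
scene 580 ((506.3545837402344, 161.91677856445312), (146.5626678466797, 115.12185668945312), 77.5609359741211)
lid 1208 [0.5686 0.1343 0.1162] [-0.9315  0.1818  0.3149] [0.5442 0.0741 0.0751] [0.6073 0.2167 0.1511] top pts [0.5827 0.139  0.1479]
brass s 103 [ 0.4656 -0.0262  0.0113] [ 0.4868 -0.0046  0.0284] [ 0.4743 -0.0171  0.0217]
```

View pics/case.png

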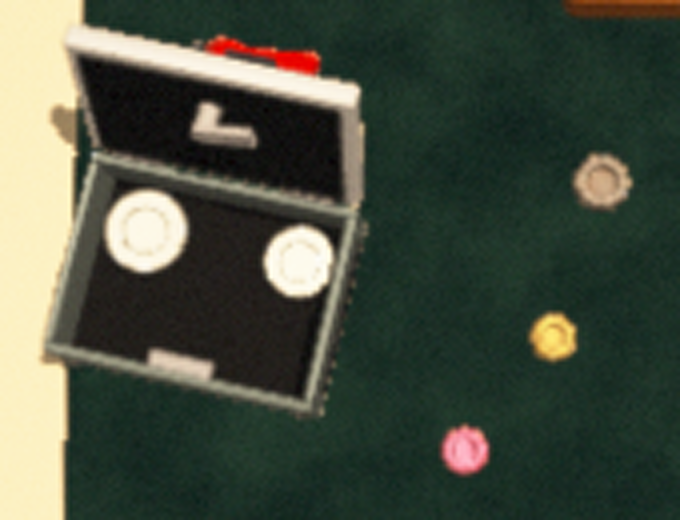

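```bash
cat > go.py <<'E'
import sys; from h import *
# usage: go.py x y z [yawdeg]  -> shift in tool axes
st=ctrl.get_state();M=R.from_quat(st['tcp_rot']).as_matrix();t=np.array([float(a) for a in sys.argv[1:4]])
yaw=np.degrees(np.arctan2(M[1,0],M[0,0]))
print('t',round(st['time'],2),'pos',np.round(st['eef_pos'],4),'yaw',round(yaw,2),'tilt',np.round(M[:,2],3),'q',np.round(st['qpos'],2),'F',np.round(st['contact_force'],1),'open',round(st['opening'],3),'ff',st['finger_force'])
print('shift mm',np.round(M.T@(t-st['eef_pos'])*1000,1), 'turn',round((yaw-float(sys.argv[4])+180)%360-180,2) if len(sys.argv)>4 else '')
E
python3 -m inch '[[0.1,0.0267,-0.0297,0,0],[0.3,0.0534,-0.0594,0,0],[0.3,0.0801,-0.0891,0,0],[0.3,0.1068,-0.1188,0,0],[0.3,0.1335,-0.1485,0,0]]' 40
python3 -m inch '[[0.3,0.0267,-0.0297,0,0],[0.3,0.0534,-0.0594,0,0],[0.3,0.0801,-0.0891,0,0],[0.3,0.1068,-0.1188,0,0],[0.3,0.1335,-0.1485,0,0]]'
python3 -m inch '[[0.3,0.0267,-0.0297,0,7],[0.3,0.0534,-0.0594,0,14],[0.3,0.0801,-0.0891,0.02,21],[0.3,0.1068,-0.1188,0.05,28],[0.3,0.1335,-0.1485,0.08,33.8]]'
python3 go.py 0.4765 -0.0155 0.08 -12.7
```

```text
time: 2.22
eef_pos: [0.3146, -0.4413, 0.1946]
tcp_rot: [0.983, 0.183, 0.0, 0.0]
contact_force: [0.4, -0.2, 0.3]
opening: 0.699
finger_force: 0.0
time: 2.63
eef_pos: [0.3857, -0.2546, 0.195]
tcp_rot: [0.983, 0.183, 0.0, 0.0]
contact_force: [0.4, -0.8, 0.2]
opening: 0.702
finger_force: 0.0
time: 3.05
eef_pos: [0.4466, -0.0985, 0.1386]
tcp_rot: [0.996, -0.095, 0.002, 0.001]
contact_force: [0.3, 0.6, 0.0]
opening: 0.695
finger_force: 0.0
t 3.05 pos [ 0.4466 -0.0985  0.1386] yaw -10.86 tilt [ 0.004 -0.002 -1.   ] q [-0.44 -0.16  2.15  0.    1.14  1.32] F [0.3 0.6 0. ] open 0.695 ff 0.0
shift mm [ 13.5 -87.2  58.6] turn 1.84
```

```bash

python3 -m inch '[[0.3,0.004,-0.028,0.015,1],[0.3,0.008,-0.056,0.03,1],[0.3,0.011,-0.078,0.05,1],[0.3,0.011,-0.078,0.05,1],[0.3,0.011,-0.078,0.05,1]]' >/dev/null
python3 - <<'E'
from h import *
np.set_printoptions(precision=4,suppress=True)
st=ctrl.get_state();c=ctrl.read_camera('wrist');T=campose(c,st);save(c,'w1.png')
for d in ctrl.tip_of('brass_die',c)[:3]: print(np.round(d['at'],1),round(d['score'],2),onz(c,T,d['at'],0.0),dep(c,T,d['at']))
P,u,v=cloud(c,T);k=(abs(P[:,0]-.4765)<.03)&(abs(P[:,1]+.0155)<.03)&(P[:,2]>.008)&(P[:,2]<.035);B=P[k]
if len(B):print(len(B),B.min(0),B.max(0),(B.min(0)+B.max(0))/2)
E
python3 go.py 0.4765 -0.0155 0.004 -12.7
```

```text
[244.1 181.7] 0.8 [ 0.4756 -0.0131  0.    ] [ 0.4812 -0.0152  0.0193]
[214.3 237.8] 0.57 [0.42   0.0321 0.    ] [0.4305 0.0262 0.021 ]
[ 76.4 191.6] 0.41 [0.5001 0.1613 0.    ] [0.5015 0.1557 0.0073]
493 [ 0.4661 -0.0258  0.0095] [ 0.4878 -0.0041  0.0271] [ 0.4769 -0.015   0.0183]
t 3.57 pos [ 0.4709 -0.0257  0.0885] yaw -11.56 tilt [ 0.001 -0.001 -1.   ] q [-0.27 -0.05  2.15 -0.    1.04  1.5 ] F [ 0.2 -0.6  0.5] open 0.704 ff 0.0
shift mm [  3.3 -11.2  84.5] turn 1.14
```

View pics/w1.png

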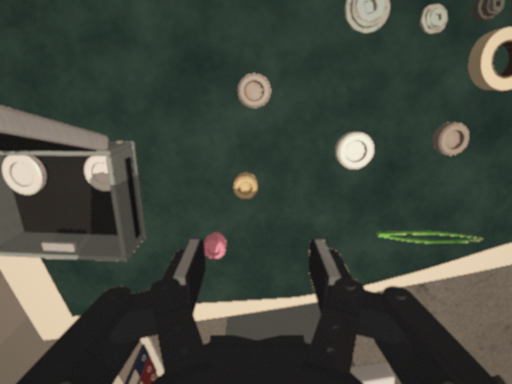

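The wrist picture shows the brass die at (245,186) with clear space around it, and its measured position matches. I'll descend and grip.

```bash

python3 -m inch '[[0.3,0.004,-0.0115,0.02,1.1],[0.3,0.004,-0.0115,0.045,1.1],[0.4,0.004,-0.0115,0.065,1.1],[0.4,0.004,-0.0115,0.074,1.1],[0.4,0.004,-0.0115,0.074,1.1]]' >/dev/null
python3 go.py 0.477 -0.015 0.005 -12.7
```

```text
t 3.98 pos [ 0.4753 -0.0154  0.0125] yaw -12.76 tilt [-0.003  0.001 -1.   ] q [-0.25  0.09  2.18 -0.    0.88  1.55] F [-0.4  0.1  0.3] open 0.602 ff 0.0
shift mm [ 1.6 -0.7  7.5] turn -0.06
```

```bash

python3 -m inch '[[0.6,0.0015,-0.0005,0.006,0],[0.8,0.0015,-0.0005,0.007,0],[0.9,0.0015,-0.0005,0.007,0],[0.95,0.0015,-0.0005,0.007,0],[0.95,0.0015,-0.0005,0.007,0]]' 40
python3 -m inch '[[0.95,0,0,0,0],[0.95,0,0,0,0],[0.95,0,0,0,0]]'
python3 go.py 0.477 -0.015 0.1 -12.7
```

```text
time: 4.4
eef_pos: [0.4788, -0.0147, 0.0076]
tcp_rot: [0.994, -0.11, 0.001, 0.0]
contact_force: [-0.2, -0.5, 0.5]
opening: 0.051
finger_force: 0.0
time: 4.65
eef_pos: [0.4782, -0.0145, 0.0069]
tcp_rot: [0.994, -0.11, 0.0, 0.0]
contact_force: [-0.6, 0.4, 0.0]
opening: 0.05
finger_force: 0.0
t 4.65 pos [ 0.4782 -0.0145  0.0069] yaw -12.65 tilt [ 0. -0. -1.] q [-0.24  0.1   2.17  0.    0.86  1.55] F [-0.6  0.4  0. ] open 0.05 ff 0.0
shift mm [ -1.    0.8 -93.1] turn 0.05
```

```bash

python3 - <<'E'
from h import *
np.set_printoptions(precision=4,suppress=True)
st=ctrl.get_state();c=ctrl.read_camera('wrist');T=campose(c,st)
for d in ctrl.spot_in('brass_die',c)[:3]: print(np.round(d['at'],1),round(d['score'],2),dep(c,T,d['at']))
print(proj(c,T,[[.477,-.015,.02]]),np.array(c['mount']))
c2=ctrl.read_camera('scene');T2=campose(c2)
for d in ctrl.spot_in('brass_die',c2)[:3]: print(np.round(d['at'],1),round(d['score'],2),dep(c2,T2,d['at']))
cv2.imwrite('pics/w2.png',np.vstack([c['pixels'][84:384],cv2.resize(c2['pixels'][160:310,120:376],(512,300))])[:,:,::-1])
E
```

```text
[258.1 224.5] 0.78 [ 0.4849 -0.0176  0.0249]
[[256.7627 232.4541]] [[-0.     -0.9452 -0.3266  0.0848]
 [ 1.      0.0001 -0.0004  0.0008]
 [ 0.0005 -0.3266  0.9452 -0.1788]
 [ 0.      0.      0.      1.    ]]
[242.4 223. ] 0.46 [ 0.4672 -0.0124  0.0217]
```

View pics/w2.png

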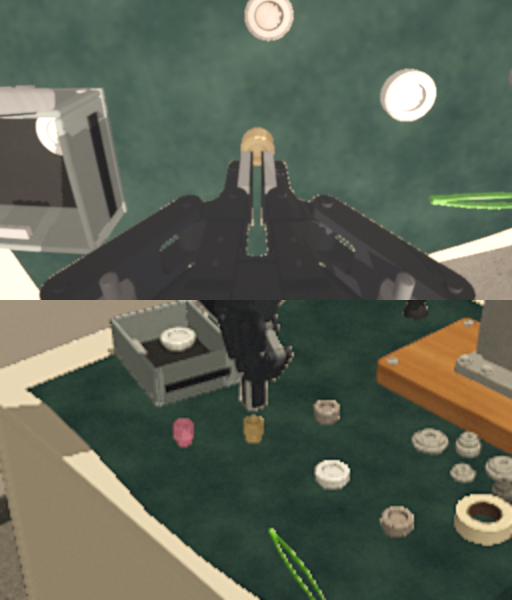

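The fingers shut to 5 % without a grip, and the die is still standing in place at w2 (257,140), just beyond the tips. I'll check where the tips really are from depth.

```bash

python3 - <<'E'
from h import *
np.set_printoptions(precision=4,suppress=True)
st=ctrl.get_state();c=ctrl.read_camera('wrist');T=campose(c,st);print(st['eef_pos'],'TCP px',proj(c,T,[st['eef_pos']]),c['fx'],c['cx'],c['cy'])
for v in range(205,330,8): print(v,[None if (q:=dep(c,T,(u,v),1)) is None else (q*1000).round(0) for u in (244,258,272)])
c=ctrl.read_camera('scene');T=campose(c);P,u,v=cloud(c,T)
k=(abs(P[:,0]-.477)<.06)&(abs(P[:,1]+.015)<.06)&(P[:,2]>.008)&(P[:,2]<.09);B=P[k]
for z in range(8,90,6):
    b=B[(B[:,2]*1000>=z)&(B[:,2]*1000<z+6)]
    if len(b):print(z,len(b),b.min(0),b.max(0))
print('TCP scene px',proj(c,T,[st['eef_pos']]))
E
```

```text
[ 0.478  -0.0145  0.0067] TCP px [[255.7003 222.587 ]] 276.04063882276387 256.6436055765394 192.11452345763166
205 [array([491.,  -9.,   2.]), array([489., -19.,   2.]), array([487., -28.,   2.])]
213 [array([485.,  -7.,   1.]), array([487., -18.,  12.]), array([481., -27.,   2.])]
221 [array([485.,  -8.,  15.]), array([487., -18.,  23.]), array([474., -26.,   2.])]
229 [array([483.,  -8.,  24.]), array([479., -16.,  19.]), array([478., -26.,  22.])]
237 [array([490., -11.,  49.]), array([473., -15.,  19.]), array([486., -26.,  48.])]
245 [array([491., -11.,  58.]), array([470., -14.,  25.]), array([488., -26.,  59.])]
253 [array([490., -12.,  66.]), array([450., -10.,   1.]), array([488., -25.,  66.])]
261 [array([490., -12.,  73.]), array([443.,  -8.,   2.]), array([487., -25.,  73.])]
269 [array([490., -12.,  79.]), array([436.,  -7.,   2.]), array([487., -24.,  79.])]
277 [array([491., -13.,  87.]), array([429.,  -5.,   2.]), array([488., -24.,  86.])]
285 [array([491., -13.,  92.]), array([421.,  -4.,   2.]), array([488., -24.,  92.])]
293 [array([491., -13.,  97.]), array([414.
[... 458 characters left out ...]
.0265  0.0141] [0.4825 0.0369 0.0199]
20 70 [ 0.4173 -0.0248  0.0204] [0.4878 0.0393 0.026 ]
26 32 [ 0.4185 -0.0246  0.0262] [0.486  0.0405 0.0292]
38 2 [ 0.4699 -0.0218  0.0435] [ 0.4834 -0.0187  0.0439]
44 19 [ 0.4664 -0.024   0.0449] [ 0.4875 -0.0011  0.0493]
50 26 [ 0.4655 -0.0288  0.0501] [ 0.4831 -0.0024  0.0558]
56 34 [ 0.4665 -0.0321  0.0561] [ 0.4884 -0.003   0.062 ]
62 36 [ 0.4662 -0.0306  0.0622] [ 0.4884 -0.0036  0.068 ]
68 35 [ 0.4656 -0.0298  0.068 ] [ 0.4882 -0.0022  0.0738]
74 26 [ 0.466  -0.0305  0.0741] [ 0.4817 -0.0023  0.0795]
80 15 [ 0.4642 -0.0253  0.0802] [ 0.4729 -0.002   0.0851]
86 18 [ 0.4622 -0.0356  0.086 ] [0.485  0.0195 0.0899]
TCP scene px [[247.2872 227.3454]]
```

Both cameras put the real fingertips at z≈0.042, about 35 mm above the reported TCP. Laterally they are right. I'll open, go lower by that amount while watching the force, and grip.

```bash

python3 -m inch '[[0.4,0,0,0,0],[0.4,0,0,0,0],[0.4,0,0,0,0],[0.4,0,0,0.01,0],[0.4,0,0,0.02,0]]' 40
python3 -m inch '[[0.4,0,0,0.005,0],[0.4,0,0,0.01,0],[0.4,0,0,0.01,0]]'
python3 - <<'E'
from h import *
np.set_printoptions(precision=4,suppress=True)
st=ctrl.get_state();print(st['eef_pos'])
c=ctrl.read_camera('scene');T=campose(c);P,u,v=cloud(c,T)
k=(abs(P[:,0]-.477)<.05)&(abs(P[:,1]+.015)<.06)&(P[:,2]>.004)&(P[:,2]<.07);B=P[k]
for z in range(4,60,6):
    b=B[(B[:,2]*1000>=z)&(B[:,2]*1000<z+6)]
    if len(b):print(z,len(b),b.min(0),b.max(0))
E
```

```text
time: 5.37
eef_pos: [0.4787, -0.0147, -0.0135]
tcp_rot: [0.994, -0.11, 0.001, 0.0]
contact_force: [-0.3, 0.3, -1.7]
opening: 0.598
finger_force: 0.0
time: 5.62
eef_pos: [0.4766, -0.0142, -0.0251]
tcp_rot: [0.994, -0.11, -0.002, -0.0]
contact_force: [-0.2, -0.6, -0.5]
opening: 0.599
finger_force: 0.0
[ 0.4766 -0.0142 -0.0251]
4 206 [ 0.428  -0.0747  0.004 ] [0.5269 0.0447 0.009 ]
10 14 [ 0.4655 -0.0417  0.0106] [0.488  0.0167 0.016 ]
16 53 [ 0.4611 -0.0489  0.0165] [0.493  0.0227 0.0219]
22 82 [ 0.4271 -0.0522  0.022 ] [0.4943 0.0346 0.028 ]
28 52 [ 0.4595 -0.0535  0.0281] [0.4939 0.0193 0.0336]
34 53 [ 0.4593 -0.0528  0.0341] [0.4937 0.0221 0.04  ]
40 54 [ 0.4606 -0.0536  0.04  ] [0.4905 0.0189 0.0457]
46 40 [ 0.4587 -0.0523  0.0461] [0.4888 0.0231 0.0519]
52 27 [ 0.4593 -0.0493  0.0521] [0.487  0.0209 0.058 ]
58 36 [ 0.4548 -0.0684  0.0587] [0.4863 0.0404 0.0638]
```

```bash

python3 -m inch '[[0.4,0,0,0.004,0],[0.8,0,0,0.004,0],[0.95,0,0,0.004,0],[0.95,0,0,0.004,0],[0.95,0,0,0.004,0]]' 40
python3 -m inch '[[0.95,0,0,-0.01,0],[0.95,0,0,-0.03,0],[0.95,0,0,-0.06,0],[0.95,0,0,-0.09,0],[0.95,0,0,-0.12,0]]'
python3 - <<'E'
from h import *
np.set_printoptions(precision=4,suppress=True)
st=ctrl.get_state();c=ctrl.read_camera('wrist');T=campose(c,st)
print(proj(c,T,[st['eef_pos']]))
for d in ctrl.spot_in('brass_die',c)[:3]: print(np.round(d['at'],1),round(d['score'],2),dep(c,T,d['at']))
c=ctrl.read_camera('scene');T=campose(c)
for d in ctrl.spot_in('brass_die',c)[:3]: print(np.round(d['at'],1),round(d['score'],2),dep(c,T,d['at']))
P,u,v=cloud(c,T);k=(abs(P[:,0]-.477)<.05)&(abs(P[:,1]+.015)<.05)&(P[:,2]>.01)&(P[:,2]<.2);B=P[k];
print(np.histogram(B[:,2],bins=np.arange(.02,.2,.01)))
E
python3 go.py 0.4773 0.1393 0.12 -12.7
```

```text
time: 6.08
eef_pos: [0.4785, -0.0146, -0.027]
tcp_rot: [0.994, -0.11, 0.0, 0.0]
contact_force: [0.3, -0.4, -0.3]
opening: 0.238
finger_force: 39.1
time: 6.5
eef_pos: [0.4776, -0.0144, 0.0944]
tcp_rot: [0.994, -0.11, -0.0, -0.0]
contact_force: [0.8, -1.3, -0.1]
opening: 0.237
finger_force: 39.2
[[255.7003 222.5872]]
[258.  255.6] 0.67 [ 0.479  -0.0162  0.1407]
[222.6 237.6] 0.59 [0.431  0.0323 0.0141]
[240.2 169.8] 0.61 [ 0.4759 -0.0015  0.1394]
[211.1 227.7] 0.54 [0.4128 0.0238 0.0167]
(array([  1,   0,   0,   0,   0,   0,   0,   0,   0,   0,  10,  28,  65,
        89,  81,  65, 110]), array([0.02, 0.03, 0.04, 0.05, 0.06, 0.07, 0.08, 0.09, 0.1 , 0.11, 0.12,
       0.13, 0.14, 0.15, 0.16, 0.17, 0.18, 0.19]))
t 6.7 pos [ 0.4787 -0.0146  0.0941] yaw -12.65 tilt [ 0.003 -0.001 -1.   ] q [-0.24 -0.04  2.13  0.    1.05  1.55] F [-0.4  0.4 -1.1] open 0.235 ff 39.15630877017975
shift mm [ -35.  -149.9  -26. ] turn 0.05
```

Gripped: opening 0.237 at 39 N, and the die is lifted. The foot sits 27 mm above the reported TCP. I'll hover over the case and recheck its pose there.

```bash

python3 -m inch '[[0.95,-0.007,-0.03,0,0],[0.95,-0.014,-0.06,0,0],[0.95,-0.021,-0.09,0,0],[0.95,-0.028,-0.12,0,0],[0.95,-0.035,-0.15,0,0]]' >/dev/null
python3 -m inch '[[0.95,0,0,0.005,0],[0.95,0,0,0.005,0]]' >/dev/null
python3 - <<'E'
from h import *
np.set_printoptions(precision=4,suppress=True)
st=ctrl.get_state();c=ctrl.read_camera('wrist');T=campose(c,st)
sh=[(n,ctrl.read_camera(n)) for n in ('top',)]
for n,c,T in [('wrist',c,T)]+[(n,c,campose(c)) for n,c in sh]:
    P,u,v=cloud(c,T);m=(P[:,0]>.42)&(P[:,0]<.62)&(P[:,1]>.06)&(P[:,1]<.26)&(P[:,2]>.046)&(P[:,2]<.0535)
    r=P[m];print(n,len(r),cv2.minAreaRect(r[:,:2].astype(np.float32)*1000) if len(r) else '')
    if n=='wrist': w=c['pixels']
    m=(P[:,0]>.42)&(P[:,0]<.62)&(P[:,1]>.06)&(P[:,1]<.26)&(P[:,2]>.018)&(P[:,2]<.024);r=P[m];print('z20',len(r))
im=w.copy();st
cw=[(.504,.162)]
E
python3 - <<'E'
from h import *
st=ctrl.get_state();c=ctrl.read_camera('wrist');T=campose(c,st);im=c['pixels'][:,:,::-1].copy()
a=np.radians(-13);Rm=np.array([[np.cos(a),-np.sin(a)],[np.sin(a),np.cos(a)]])
for x,y,z in [(-52,-70,50),(-52,70,50),(52,-70,50),(52,70,50),(-47,-65,8),(-47,65,8),(-21,-28,8),(24,-42,11),(22,40,11),(-43,0,43)]:
    p=np.r_[Rm@[x/1e3,y/1e3]+[.504,.162],z/1e3];q=proj(c,T,[p])[0];cv2.drawMarker(im,tuple(int(i) for i in q),(0,0,255),0,10,1)
cv2.imwrite('pics/w3.png',im)
E
python3 go.py 0.4772 0.1394 -0.019 -13
```

```text
wrist 3605 ((502.67535400390625, 161.7098388671875), (140.34356689453125, 105.98486328125), 77.3919677734375)
z20 1922
top 171 ((505.0128479003906, 160.86143493652344), (140.29405212402344, 110.7169418334961), 77.44500732421875)
z20 72
t 7.43 pos [0.4759 0.1387 0.0865] yaw -12.7 tilt [-0.003 -0.001 -1.   ] q [ 0.08  0.01  2.1  -0.    1.04  1.87] F [ 0.1  0.4 -0.2] open 0.236 ff 39.3830680847168
shift mm [  1.4  -1.  105.5] turn 0.3
```

View pics/w3.png

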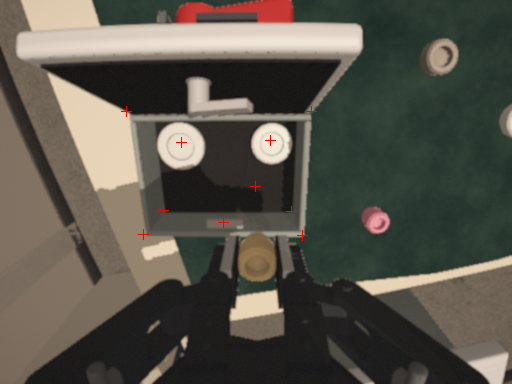

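The projected case corners land on the rim: front corners at (143,234) and (302,235), fixed dies at (181,142) and (270,141). The target is (255,186). Lowering the die.

```bash

python3 -m inch '[[0.95,0.001,-0.001,0.022,0],[0.95,0.001,-0.001,0.047,0],[0.95,0.001,-0.001,0.072,0],[0.95,0.001,-0.001,0.09,0],[0.95,0.001,-0.001,0.098,0]]'
python3 -m inch '[[0.95,0,0,0.003,0],[0.95,0,0,0.006,0],[0.95,0,0,0.006,0]]'
python3 go.py 0.4772 0.1394 -0.019 -12.7
```

```text
time: 7.85
eef_pos: [0.4757, 0.1388, -0.0132]
tcp_rot: [0.994, -0.111, -0.003, 0.001]
contact_force: [0.2, -1.2, -0.9]
opening: 0.238
finger_force: 39.4
time: 8.1
eef_pos: [0.4788, 0.1399, -0.0157]
tcp_rot: [0.994, -0.111, 0.001, -0.0]
contact_force: [-0.2, -0.2, -0.6]
opening: 0.234
finger_force: 39.4
t 8.1 pos [ 0.4788  0.1399 -0.0157] yaw -12.7 tilt [ 0.001  0.    -1.   ] q [ 0.08  0.19  2.13 -0.    0.82  1.87] F [-0.2 -0.2 -0.6] open 0.234 ff 39.38657283782959
shift mm [-1.4  0.8  3.3] turn -0.0
```

```bash

python3 -m inch '[[0.95,0,0,0.001,0],[0.95,0,0,0.002,0],[0.95,0,0,0.002,0]]'
python3 -m inch '[[0.95,0,0,0.001,0],[0.95,0,0,0.0015,0],[0.95,0,0,0.0015,0]]'
```

```text
time: 8.35
eef_pos: [0.4786, 0.1403, -0.0176]
tcp_rot: [0.994, -0.11, 0.001, -0.0]
contact_force: [-0.9, 0.4, -1.2]
opening: 0.238
finger_force: 39.4
time: 8.6
eef_pos: [0.4785, 0.1404, -0.019]
tcp_rot: [0.994, -0.11, 0.0, -0.0]
contact_force: [-0.9, -0.1, 4.7]
opening: 0.234
finger_force: 39.8
```

Contact with the foam at 4.7 N. Releasing partway and rising.

```bash

python3 -m inch '[[0.7,0,0,0,0],[0.62,0,0,0,0],[0.6,0,0,0,0],[0.6,0,0,-0.01,0],[0.6,0,0,-0.03,0]]'
python3 -m inch '[[0.6,0,0,-0.04,0],[0.6,0,0,-0.08,0],[0.8,0,0,-0.12,0],[1,0,0,-0.16,0],[1,0,0,-0.19,0]]'
python3 - <<'E'
from h import *
np.set_printoptions(precision=4,suppress=True)
st=ctrl.get_state();c=ctrl.read_camera('wrist');T=campose(c,st);save(c,'w4.png')
for d in ctrl.tip_of('brass_die',c)[:2]: print(np.round(d['at'],1),round(d['score'],2),onz(c,T,d['at'],0.008))
P,u,v=cloud(c,T);k=(abs(P[:,0]-.4785)<.02)&(abs(P[:,1]-.14)<.02)&(P[:,2]>.014)&(P[:,2]<.045);B=P[k];print(len(B),B.min(0),B.max(0))
# lid plane
k=(P[:,2]>.07)&(P[:,2]<.16)&(P[:,0]>.5)&(P[:,1]>.05)&(P[:,1]<.25)&(u<400)&(v<130);B=P[k];a=np.radians(-12.7);X=(B[:,:2]-[.5035,.162])@np.array([[np.cos(a),-np.sin(a)],[np.sin(a),np.cos(a)]])
for z in range(70,175,10):
    m=(B[:,2]*1000>=z)&(B[:,2]*1000<z+10)
    if m.sum(): print(z,m.sum(),(X[m]*1000).min(0).round(),(X[m]*1000).max(0).round())
E
python3 go.py 0.5 0.16 0.2 -12.7
```

```text
time: 9.02
eef_pos: [0.4754, 0.14, 0.0084]
tcp_rot: [0.994, -0.11, -0.003, 0.001]
contact_force: [-1.2, -0.7, 0.3]
opening: 0.4
finger_force: 0.0
time: 9.43
eef_pos: [0.4788, 0.1404, 0.2049]
tcp_rot: [0.994, -0.11, 0.002, -0.0]
contact_force: [1.3, -0.4, 0.2]
opening: 0.002
finger_force: 0.0
[339.2 184.3] 0.57 [0.4215 0.0318 0.008 ]
[227.2  64.7] 0.54 [0.6092 0.1488 0.008 ]
253 [0.4586 0.1294 0.0195] [0.488  0.1597 0.043 ]
70 214 [ 54. -69.] [59. 69.]
80 264 [ 58. -70.] [64. 68.]
90 358 [ 61. -70.] [67. 68.]
100 419 [ 64. -69.] [69. 67.]
110 501 [ 66. -70.] [104.  69.]
120 1366 [ 55. -70.] [106.  69.]
130 828 [ 57. -70.] [98. 68.]
140 3526 [ 75. -70.] [95. 69.]
150 5 [ 81. -22.] [83. 39.]
t 9.53 pos [0.482  0.1407 0.2084] yaw -12.65 tilt [ 0.014  0.001 -1.   ] q [ 0.08 -0.12  1.99  0.    1.26  1.87] F [-0.9 -0.5  1.6] open -0.001 ff 0.0
shift mm [ 13.2 -22.8   8.7] turn 0.05
```

View pics/w4.png

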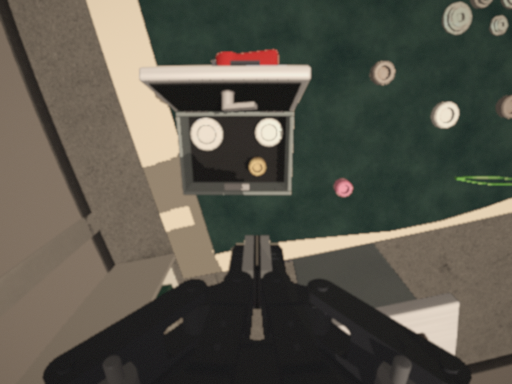

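The die stands in the case at (257,166). The lid is at about 1.8 rad, with its outer top corner near case x 90–95 mm. I'll go behind it on the left side, away from the lever.

```bash

python3 -m inch '[[1,0.032,-0.015,0,0],[1,0.064,-0.03,0,0],[1,0.096,-0.045,0,0],[1,0.128,-0.06,0,0],[1,0.132,-0.06,0.02,0]]' 40
python3 -m inch '[[1,0,0,0.03,0],[1,0,0,0.06,0],[1,0,0,0.08,0],[1,0,0,0.08,0]]'
python3 go.py 0.6234 0.1709 0.093 -12.7
python3 - <<'E'
from h import *
c=ctrl.read_camera('scene');cv2.imwrite('pics/s5.png',cv2.resize(c['pixels'][70:230,140:340,::-1],None,fx=3,fy=3,interpolation=cv2.INTER_CUBIC))
T=campose(c);P,u,v=cloud(c,T)
a=np.radians(-12.7);X=(P[:,:2]-[.5035,.162])@np.array([[np.cos(a),-np.sin(a)],[np.sin(a),np.cos(a)]])
k=(abs(X[:,0]-.115)<.02)&(abs(X[:,1]-.035)<.025)&(P[:,2]>.1)
if k.any(): print(k.sum(),X[k].min(0),X[k].max(0),P[k,2].min())
E
```

```text
time: 9.95
eef_pos: [0.6265, 0.1708, 0.1837]
tcp_rot: [0.994, -0.11, 0.005, -0.001]
contact_force: [-0.8, 0.4, 1.3]
opening: 0.002
finger_force: 0.0
time: 10.28
eef_pos: [0.615, 0.1692, 0.0928]
tcp_rot: [0.994, -0.11, -0.006, 0.001]
contact_force: [-0.5, -0.5, 0.1]
opening: -0.001
finger_force: 0.0
t 10.28 pos [0.615  0.1692 0.0928] yaw -12.67 tilt [-0.013 -0.001 -1.   ] q [0.11 0.31 1.74 0.   1.1  1.9 ] F [-0.5 -0.5  0.1] open -0.001 ff 0.0
shift mm [ 7.8 -3.5 -0.3] turn 0.03
367 [0.09505356 0.01004254] [0.13299832 0.05986084] 0.1303135073774644
```

View pics/s5.png

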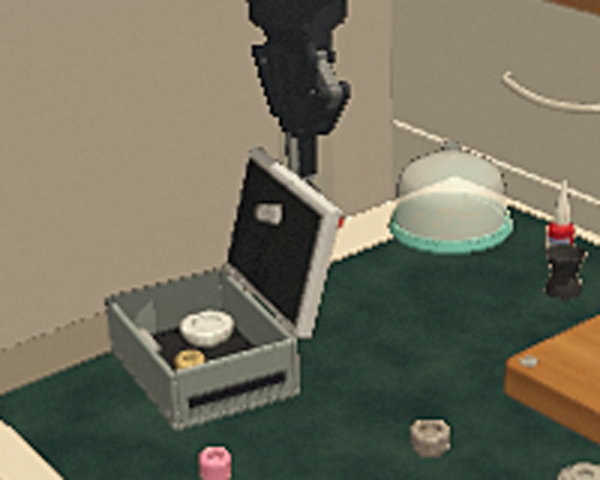

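The shut fingers are behind the lid's top-left edge, at crop position (300,160). I'll pull the lid forward.

```bash

python3 -m inch '[[1,-0.008,0,0,0],[1,-0.016,0,0,0],[1,-0.024,0,0,0],[1,-0.032,0,-0.001,0],[1,-0.04,0,-0.002,0]]'
python3 -m inch '[[1,0,0,0,0],[1,0,0,0,0]]'
cat > lid.py <<'E'
from h import *
st=ctrl.get_state();a=np.radians(-12.6);Rm=np.array([[np.cos(a),-np.sin(a)],[np.sin(a),np.cos(a)]])
p=(np.array(st['eef_pos'][:2])-[.5035,.162])@Rm
print('t',round(st['time'],2),'tip case mm',np.round(p*1000,1),'tipz',round(st['eef_pos'][2]*1000+35,1),'F',np.round(st['contact_force'],1))
c=ctrl.read_camera('top');T=campose(c);P,u,v=cloud(c,T);X=(P[:,:2]-[.5035,.162])@Rm
k=(X[:,1]>-.066)&(X[:,1]<-.052)&(X[:,0]>-.07)&(X[:,0]<.1)&(P[:,2]>.056)&(P[:,2]<.165)
B=np.c_[X[k,0],P[k,2]]*1000
if len(B):
    i=np.argmax(np.hypot(B[:,0]-52,B[:,1]-50));print('lid pts',len(B),'far',B[i].round(1),'theta~',round(np.arctan2(B[i,1]-50,52-B[i,0]),2),'zmax',B[:,1].max().round(1))
E
python3 lid.py
```

```text
time: 10.75
eef_pos: [0.5816, 0.1791, 0.1047]
tcp_rot: [0.994, -0.11, 0.002, -0.001]
contact_force: [2.9, -0.2, 1.3]
opening: -0.003
finger_force: 1.4
time: 10.92
eef_pos: [0.5796, 0.1791, 0.1023]
tcp_rot: [0.994, -0.11, -0.001, -0.0]
contact_force: [-0.4, 0.5, 0.2]
opening: -0.001
finger_force: 0.2
t 10.92 tip case mm [70.5 33.3] tipz 137.3 F [-0.4  0.5  0.2]
lid pts 112 far [ 51.8 157.5] theta~ 1.57 zmax 157.5
```

```bash

python3 -m inch '[[1,-0.01,0,0.001,0],[1,-0.0185,0,0.002,0],[1,-0.031,0,0.005,0],[1,-0.0435,0,0.009,0],[1,-0.0545,0,0.015,0]]'
python3 -m inch '[[1,-0.01,0,0.008,0],[1,-0.019,0,0.017,0],[1,-0.019,0,0.017,0]]'
python3 lid.py
```

```text
time: 11.38
eef_pos: [0.5267, 0.1909, 0.0874]
tcp_rot: [0.994, -0.11, -0.0, -0.0]
contact_force: [0.6, -0.1, 2.2]
opening: -0.002
finger_force: 1.1
time: 11.63
eef_pos: [0.5048, 0.1949, 0.0669]
tcp_rot: [0.994, -0.11, -0.004, 0.001]
contact_force: [-0.6, 0.3, -0.5]
opening: -0.005
finger_force: 0.0
t 11.63 tip case mm [-5.9 32.4] tipz 101.9 F [-0.6  0.3 -0.5]
lid pts 328 far [-33.2 115.8] theta~ 0.66 zmax 116.1
```

```bash

python3 -m inch '[[1,-0.004,0,0.008,0],[1,-0.01,0,0.019,0],[1,-0.013,0,0.029,0],[1,-0.015,0,0.036,0],[1,-0.015,0,0.038,0]]'
python3 -m inch '[[1,0,0,0.001,0],[1,0,0,0.002,0],[1,0,0,0.002,0]]'
python3 lid.py
```

```text
time: 12.1
eef_pos: [0.4925, 0.1978, 0.0297]
tcp_rot: [0.994, -0.11, -0.002, 0.001]
contact_force: [-0.9, 0.5, 1.8]
opening: 0.004
finger_force: 0.5
time: 12.35
eef_pos: [0.4948, 0.1979, 0.0301]
tcp_rot: [0.994, -0.11, 0.0, 0.0]
contact_force: [-0.0, -0.3, 1.2]
opening: -0.001
finger_force: 0.0
t 12.35 tip case mm [-16.3  33.1] tipz 65.1 F [-0.  -0.3  1.2]
lid pts 376 far [-53.2  60.8] theta~ 0.1 zmax 71.7
```

```bash

python3 -m inch '[[1,0,0,0.002,0],[1,0,0,0.004,0],[1,0,0,0.004,0]]'
python3 -m inch '[[1,0,0,0.001,0],[1,0,0,0.002,0],[1,0,0,0.002,0]]'
```

```text
time: 12.65
eef_pos: [0.4948, 0.1981, 0.0262]
tcp_rot: [0.994, -0.11, 0.0, -0.0]
contact_force: [0.9, 0.2, -0.5]
opening: -0.0
finger_force: 0.0
time: 12.9
eef_pos: [0.4948, 0.1981, 0.0258]
tcp_rot: [0.994, -0.11, -0.0, 0.0]
contact_force: [-3.5, -0.7, 9.4]
opening: 0.001
finger_force: 4.6
```

The lid bottomed out at 9.4 N with the tip at case z 62, so it is shut. I'll rise and look at the lever.

```bash

python3 -m inch '[[1,0,0,-0.02,0],[1,0,0,-0.06,0],[1,-0.02,0,-0.09,0],[1,-0.04,0,-0.11,0],[1,-0.04,0,-0.11,0]]' >/dev/null
python3 - <<'E'
from h import *
np.set_printoptions(precision=4,suppress=True)
st=ctrl.get_state();w=ctrl.read_camera('wrist');t=ctrl.read_camera('top');s=ctrl.read_camera('scene')
a=np.radians(-12.6);Rm=np.array([[np.cos(a),-np.sin(a)],[np.sin(a),np.cos(a)]])
print(st['eef_pos'],st['time'])
for n,c,T in [('w',w,campose(w,st)),('t',t,campose(t)),('s',s,campose(s))]:
    for q in ('lever_pivot','lever_tip'):
        for d in ctrl.tip_of(q,c)[:1]:
            p=onz(c,T,d['at'],.075);print(n,q,np.round(d['at']),round(d['score'],2),'case',((p[:2]-[.5035,.162])@Rm*1000).round(1))
    P,u,v=cloud(c,T);X=(P[:,:2]-[.5035,.162])@Rm;px=c['pixels'][v,u].astype(int)
    m=(abs(X)<.09).all(1)&(P[:,2]>.078)&(P[:,2]<.088)&(px[:,0]>90)&(px[:,1]<.45*px[:,0])
    if m.sum()>5:print(n,'red',m.sum(),cv2.minAreaRect((X[m]*1000).astype(np.float32)),(X[m]*1000).min(0).round(1),(X[m]*1000).max(0).round(1),P[m,2].mean())
    l=(abs(X)<.065).all(1)&(P[:,2]>.05)&(P[:,2]<.07)
    if l.any():
        A=np.c_[X[l],np.ones(l.sum())];print('lid plane',np.linalg.lstsq(A,P[l,2],rcond=None)[0],(X[l]*1000).min(0),(X[l]*1000).max(0))
save(w,'w6.png')
E
```

```text
[0.4565 0.2081 0.1393] 13.3167
w lever_pivot [296. 160.] 0.74 case [-24.3  -1.4]
w lever_tip [339. 171.] 0.77 case [-34.7 -41.2]
w red 699 ((-29.291950225830078, -15.353937149047852), (53.63405227661133, 20.448421478271484), 66.97288513183594) [-36.3 -43.4] [-12.7  10.2] 0.08168746057400329
lid plane [-0.03   -0.0011  0.0619] [-54.1305 -64.9908] [57.4837 64.992 ]
t lever_pivot [167. 199.] 0.75 case [-22.9  -5.6]
t lever_tip [180. 206.] 0.62 case [-30.9 -32.9]
t red 159 ((-30.284896850585938, -16.625110626220703), (55.44022750854492, 19.60447120666504), 68.06240844726562) [-37.2 -44.9] [-12.9   9.5] 0.08201338498065668
lid plane [-0.0293  0.0023  0.0624] [-53.7381 -64.9997] [58.1929 64.9783]
s lever_pivot [197. 169.] 0.43 case [-22.3  -2.5]
s lever_tip [207. 194.] 0.71 case [ -46.7 -115.2]
s red 62 ((-31.759105682373047, -20.294198989868164), (49.998008728027344, 16.096981048583984), 71.15678405761719) [-39.3 -45.5] [-18.1   5.1] 0.08239767422179725
lid plane [0.0106 0.0029 0.0632] [-54.4713 -64.9932] [56.4339 64.5249]
```

View pics/w6.png

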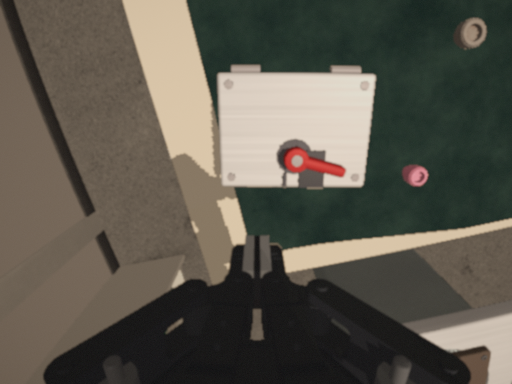

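The lid looks shut, and the lever is at about 0.27 rad: pivot (296,160), tip (339,171). I'll approach its hinge side and check the lid height at the same time.

```bash

python3 -m inch '[[1,0.011,0.017,0,0],[1,0.022,0.034,0,0],[1,0.033,0.051,0,0],[1,0.044,0.068,0,0],[1,0.054,0.081,0,0]]' >/dev/null
python3 - <<'E'
from h import *
a=np.radians(-12.6);Rm=np.array([[np.cos(a),-np.sin(a)],[np.sin(a),np.cos(a)]])
for n in ('top','scene'):
    c=ctrl.read_camera(n);T=campose(c);P,u,v=cloud(c,T);X=(P[:,:2]-[.5035,.162])@Rm*1000
    for p in [(-45,50),(-42,-60),(40,50),(40,-60),(-10,45),(10,0),(-20,20)]:
        m=(abs(X-p)<6).all(1)&(P[:,2]>.04)&(P[:,2]<.08);print(n,p,m.sum(),(np.median(P[m,2])*1000).round(1) if m.any() else '')
E
python3 -m inch '[[1,0,0,0.03,0],[1,0,0,0.06,0],[1,0,0,0.085,0],[1,0,0,0.1,0],[1,0,0,0.1,0]]'
python3 lid.py
```

```text
top (-45, 50) 0 
top (-42, -60) 0 
top (40, 50) 0 
top (40, -60) 3 63.7
top (-10, 45) 38 62.2
top (10, 0) 0 
top (-20, 20) 4 63.8
scene (-45, 50) 13 64.1
scene (-42, -60) 16 64.2
scene (40, 50) 11 62.8
scene (40, -60) 21 62.7
scene (-10, 45) 4 63.8
scene (10, 0) 12 63.1
scene (-20, 20) 0 
time: 14.7
eef_pos: [0.4864, 0.1163, 0.0297]
tcp_rot: [0.994, -0.11, -0.005, 0.001]
contact_force: [0.4, -0.6, 0.2]
opening: 0.001
finger_force: 0.0
t 14.7 tip case mm [ -6.7 -48.3] tipz 64.7 F [ 0.4 -0.6  0.2]
```

```bash

python3 -m inch '[[1,0,0,0,0],[1,0,0,0,0]]' >/dev/null; python3 lid.py
```

```text
t 14.92 tip case mm [ -1.4 -47.2] tipz 70.7 F [ 0.2  0.2 -1. ]
```

```bash

python3 -m inch '[[1,-0.007,0,0,0],[1,-0.0135,-0.0005,0,0],[1,-0.0205,-0.002,0,0],[1,-0.025,-0.0045,0,0],[1,-0.029,-0.007,0,0]]'
python3 -m inch '[[1,-0.0035,-0.0035,0,0],[1,-0.007,-0.007,0,0],[1,-0.0105,-0.014,0,0],[1,-0.012,-0.018,0,0],[1,-0.012,-0.018,0,0]]'
cat > lev.py <<'E'
from h import *
a=np.radians(-12.6);Rm=np.array([[np.cos(a),-np.sin(a)],[np.sin(a),np.cos(a)]])
st=ctrl.get_state();w=ctrl.read_camera('wrist');t=ctrl.read_camera('top');s=ctrl.read_camera('scene')
for n,c,T in [('w',w,campose(w,st)),('t',t,campose(t)),('s',s,campose(s))]:
    P,u,v=cloud(c,T);X=(P[:,:2]-[.5035,.162])@Rm*1000;px=c['pixels'][v,u].astype(int)
    m=(abs(X)<90).all(1)&(P[:,2]>.07)&(P[:,2]<.09)&(px[:,0]>90)&(px[:,1]<.45*px[:,0])
    if m.sum()>5:
        B=X[m];far=B[np.hypot(B[:,0]+22,B[:,1])>25];f=far.mean(0) if len(far) else [np.nan]*2
        print(n,'red',m.sum(),'arm',len(far),np.round(f,1),'phi',round(np.arctan2(-22-f[0],-f[1]),2),'z top hub/arm',np.round(np.percentile(P[m,2],90)*1000,1))
E
python3 lev.py; python3 lid.py
```

```text
time: 15.38
eef_pos: [0.4635, 0.1284, 0.0347]
tcp_rot: [0.994, -0.11, 0.001, 0.001]
contact_force: [1.5, -5.9, -0.0]
opening: -0.004
finger_force: 2.5
time: 15.8
eef_pos: [0.4549, 0.1502, 0.0341]
tcp_rot: [0.994, -0.11, -0.001, -0.0]
contact_force: [0.9, -0.5, 0.3]
opening: -0.001
finger_force: 0.1
w red 1355 arm 126 [-51.   -4.1] phi 1.43 z top hub/arm 80.0
s red 62 arm 42 [-61.3  -7.2] phi 1.39 z top hub/arm 80.5
t 15.95 tip case mm [-44.1 -22.4] tipz 69.0 F [ 0.5 -0.   0.1]
lid pts 273 far [-48.8 158.7] theta~ 0.82 zmax 158.7
```

Near the end of its travel. I'll push a few mm more until the stop.

```bash

python3 -m inch '[[1,0.001,-0.002,0,0],[1,0.002,-0.004,0,0],[1,0.002,-0.005,0,0],[1,0.002,-0.005,0,0]]'
python3 -m inch '[[1,0,-0.002,0,0],[1,0,-0.002,0,0]]'
python3 -m inch '[[1,0,0.008,0,0],[1,0,0.02,0,0],[1,0,0.03,-0.02,0],[1,0,0.03,-0.06,0],[1,-0.03,0.03,-0.09,0]]' >/dev/null
python3 -m inch '[[1,0,0,0,0],[1,0,0,0,0]]' >/dev/null
python3 lev.py; python3 lid.py
python3 - <<'E'
from h import *
st=ctrl.get_state();c=ctrl.read_camera('wrist');T=campose(c,st);s=ctrl.read_camera('scene')
cv2.imwrite('pics/w7.png',np.hstack([cv2.resize(c['pixels'][50:220,170:400],(400,296)),cv2.resize(s['pixels'][130:280,160:360],(395,296))])[:,:,::-1])
a=np.radians(-12.6);Rm=np.array([[np.cos(a),-np.sin(a)],[np.sin(a),np.cos(a)]])
for q in ('lever_pivot','lever_tip'):
    for d in ctrl.tip_of(q,c)[:1]:
        p=onz(c,T,d['at'],.072);print(q,round(d['score'],2),((p[:2]-[.5035,.162])@Rm*1000).round(1))
E
```

```text
time: 16.33
eef_pos: [0.4589, 0.1538, 0.034]
tcp_rot: [0.994, -0.11, -0.0, 0.0]
contact_force: [-1.0, -1.0, 0.5]
opening: -0.004
finger_force: 0.5
time: 16.5
eef_pos: [0.4588, 0.1546, 0.034]
tcp_rot: [0.994, -0.11, -0.001, 0.002]
contact_force: [-1.9, -5.9, 1.1]
opening: -0.002
finger_force: 2.8
w red 855 arm 277 [-57.   -1.5] phi 1.53 z top hub/arm 80.2
s red 122 arm 54 [-58.7  -3. ] phi 1.49 z top hub/arm 80.6
t 17.23 tip case mm [-71.8 -46.3] tipz 157.2 F [0.4 0.4 0.1]
lid pts 329 far [-48.6  62.2] theta~ 0.12 zmax 67.4
lever_pivot 0.63 [-23.5  -3.1]
lever_tip 0.71 [-63.6  -1.7]
```

View pics/w7.png

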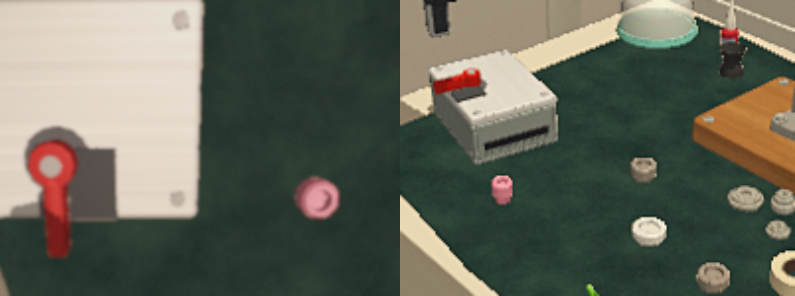

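The lever points over the front edge at about 1.57 rad. Its top is now at 80 mm where it was 82–83, so it has dropped. The lid is flush and the other dies haven't moved. Handing in.

```bash
python3 -c "
from plant import ctrl
print(ctrl.sign_off())"
```

```text
the job is handed in; nothing more can be done
None
```

I handed the job in at about 17 s of the 58 s: the brass die stands upright in the case, the lid is shut, the red lever is turned to its locked position and has dropped, and the other dies look untouched in the last pictures.

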